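# Display the three tea cups by size in the china cabinet

## Robot

A 6-joint arm with a two-finger parallel gripper is mounted at the origin on the work surface. World frame = base frame: x ahead of the robot, y to its left, z up, the work surface at z = 0. Lengths are in m, angles in degrees, forces in N, time in s.
With the tool pointing down it reaches from about 0.325 to 0.85 m from the base axis. Payload 15.5 kg.
Tool frame: the origin (TCP) lies at the very end of the fingers, on their centre line; the grasp point (between the pads) lies arm.grip_depth behind it (arm.grip_depth is the distance from the TCP to the grasp point, in m); z points along the fingers, y is the line along which they close (so a half turn about z gives the same grasp; the last joint's range is limited). The gripper opens to 91 mm and grips with 3 to 60 N. Pads are 32 mm wide; open, the fingers measure 118 mm over their backs; the gripper's body (76 mm by 178 mm) begins 60 mm behind the grasp point.
Start: joints at [59.158, 28.281, 77.091, -0, 74.628, -5.472], TCP at [0.268, 0.565, 0.214] pointing down, gripper open.
Joint ranges: [-166.48, 166.48], [-47.26, 123.95], [12.59, 153.08], [-70.14, 250.14], [6.76, 159.57], [-176.63, 176.63]. Speed limits (degrees/s): [108.29, 108.29, 147.25, 172.46, 172.46, 172.46].

## Interface

Orientations are given as a 3x3 rotation matrix whose columns are the frame's x, y, z axes.
In Python, from rig import arm gives the robot as it stands. Calls block until the motion is done:
- arm.move_to(position, orientation): joint-space move of the TCP to a pose.
- arm.move_l(position, orientation=None, feed=0.15): straight line of the TCP; orientation=None keeps the orientation; feed is the mean speed in m/s.
- arm.move_joints(angles): joint-space move.
- arm.grip(opening): finger opening in m; the grip force is fixed at half the most; returns when the fingers have stopped.
- arm.sleep(seconds).
- arm.solve_ik(position, orientation): joint angles nearest the present ones, or None.
- arm.snapshot(name): name is "scene" or "side" or "wrist"; returns the picture (480x640x3 uint8, red, green, blue); there is no depth.
- arm.get_calibration(name): a dict with "intrinsics" (3x3 intrinsics, pixels), "cam_to_world" (4x4, takes a point from camera to world coordinates). Camera axes: x right, y down, z forward; pixel columns grow to the right and rows downward; lengths in m; the calibration is good to about 2 mm. A picture is of the moment at which its call begins: read the wrist's pose just before it. get_calibration takes no time and is no camera call; for the wrist camera it gives the pose at the moment of the call.
A pose or a line that the arm cannot do raises arm.Unreachable and nothing moves.
- arm.sign_off(): hands the job in; it is judged then, once.
Readings, each from a call of its own:
- arm.current_t(): time.
- arm.current_joint_positions(): joint angles.
- arm.current_dq(): joint speeds.
- arm.current_tau(): joint torques, N m.
- arm.current_ee_pos(): TCP position.
- arm.current_tool_rot(): TCP orientation.
- arm.current_force(): force on the tool from outside, world axes, zero at the start.
- arm.current_torque(): the same for the moment, N m.
- arm.current_width(): finger opening in m.
- arm.current_grasp_force(): force on a finger pad.
Only numpy, scipy, OpenCV 4.12 (cv2) and the standard library are available. Lean on these libraries where they do the work, as an engineer would, in place of code of your own. Each camera call takes 0.05 s, during which the arm holds its last target. There are 200 camera calls.

## Task

Put the three white tea cups on display, each standing upright in the middle of its place: the largest on the taller acrylic cake stand, the middle-sized one on the lower cake stand, and the smallest in the jade-green dish. They are porcelain, so set each one down gently rather than dropping it. Leave the stands, the dish and everything else in the cabinet standing where they are.

Things in the scene. Friction and masses are not known exactly. Their poses are not given: they have to be found in the camera images.
- cup_large: the largest of three plain white porcelain tea cups without handles, open at the top: outside diameter 66 mm, height 62 mm, wall 3.5 mm; round and straight-walled above a foot that narrows to 51 mm in the lowest 19 mm. Origin: centre of the underside, z up. Stands upright and loose on the shelf
- cup_medium: the middle-sized of three plain white porcelain tea cups without handles, open at the top: outside diameter 53 mm, height 52 mm, wall 3.5 mm; round and straight-walled above a foot that narrows to 41 mm in the lowest 16 mm. Origin: centre of the underside, z up. Stands upright and loose on the shelf
- cup_small: the smallest of three plain white porcelain tea cups without handles, open at the top: outside diameter 40 mm, height 44 mm, wall 3.5 mm; round and straight-walled above a foot that narrows to 31 mm in the lowest 13 mm. Origin: centre of the underside, z up. Stands upright and loose on the shelf
- stand_tall: the taller (and narrower) of two clear acrylic cake stands: flat round plate of diameter 96 mm without a rim, its upper face 80 mm above the shelf, 6 mm thick, on a 22 mm stem and a round foot of 84 mm. Loose, about 0.45 kg. Origin: centre of the foot's underside, z up (the plate's centre is straight above)
- stand_low: the lower (and wider) of two clear acrylic cake stands: flat round plate of diameter 116 mm without a rim, its upper face 45 mm above the shelf, 6 mm thick, on a 22 mm stem and a round foot of 90 mm. Loose, about 0.45 kg. Origin: centre of the foot's underside, z up (the plate's centre is straight above)
- dish: small jade-green ceramic dish, round, 104 mm across at its rim, 12 mm high; flat inner floor 5 mm above the shelf and about 76 mm across, wall 4 mm, sloping outward. Loose, 0.2 kg. Origin: centre of the underside, z up
- jar: bystander: white porcelain sugar jar with its lid and knob on, 60 mm across, 80 mm high, loose; not a cup, stays where it is. Origin: centre of the underside
- vase: bystander: white porcelain bud vase with a round belly of 60 mm and a thin neck, 105 mm high, loose; not a cup, stays where it is. Origin: centre of the underside
- teapot: bystander: blue porcelain teapot, belly 116 mm across, 105 mm high, spout reaching 95 mm towards its own -y and handle 91 mm towards +y, loose. Origin: centre of the underside
- gift_box: bystander: gold aluminium gift box, 116 x 116 mm, 80 mm high, loose. Origin: centre of the underside
Not all that is in view belongs to the job. Leave any black, blue or brown look-alike of the cup_medium alone.

How it is judged:
By the outcome, as a careful person would: the job done as asked, in the order asked, and still so for the second after the job is handed in, with the robot touching nothing.
It also fails if it takes over 93 s, if anything falls off the work surface, if the arm or the gripper's body presses on something with over 40 N, if the wrist force passes 120 N, or if a joint passes its speed limit or range.

## Working session

There is one attempt and no reset: what is moved stays moved. The work goes in short steps, each a Python script; the robot and the scene stay as the last script left them, time stands still between calls to the robot, and variables do not carry over. Pictures are saved under pics/ and viewed, at most 14 in all, crops included, and the job is handed in when it is done.

```bash
ls; mkdir -p pics; python3 - <<'E'
from rig import arm
import cv2,numpy as np
np.set_printoptions(precision=3,suppress=True)
print(arm.grip_depth,arm.current_t())
for n in ["scene","side","wrist"]:
    c=arm.get_calibration(n); print(n,c["intrinsics"],c["cam_to_world"])
    im=arm.snapshot(n); cv2.imwrite(f"pics/{n}0.png",im[...,::-1])
print(arm.current_tool_rot(),arm.current_t())
E
```

```text
pics
0.0188 0.0
scene [[450.264   0.    323.155]
 [  0.    450.264 242.479]
 [  0.      0.      1.   ]] [[ 0.262  0.754 -0.602  1.082]
 [ 0.965 -0.214  0.153 -0.167]
 [-0.013 -0.621 -0.783  0.837]
 [ 0.     0.     0.     1.   ]]
side [[572.041   0.    324.093]
 [  0.    572.041 238.001]
 [  0.      0.      1.   ]] [[ 0.909 -0.198  0.368 -0.053]
 [-0.418 -0.448  0.791 -1.158]
 [ 0.008 -0.872 -0.489  0.741]
 [ 0.     0.     0.     1.   ]]
wrist [[352.935   0.    317.272]
 [  0.    352.935 237.156]
 [  0.      0.      1.   ]] [[ 0.429  0.878  0.212  0.208]
 [ 0.903 -0.416 -0.103  0.593]
 [-0.002  0.236 -0.972  0.385]
 [ 0.     0.     0.     1.   ]]
[[-0.904  0.429 -0.001]
 [ 0.429  0.904 -0.001]
 [ 0.    -0.001 -1.   ]] 0.15
```

View pics/scene0.png

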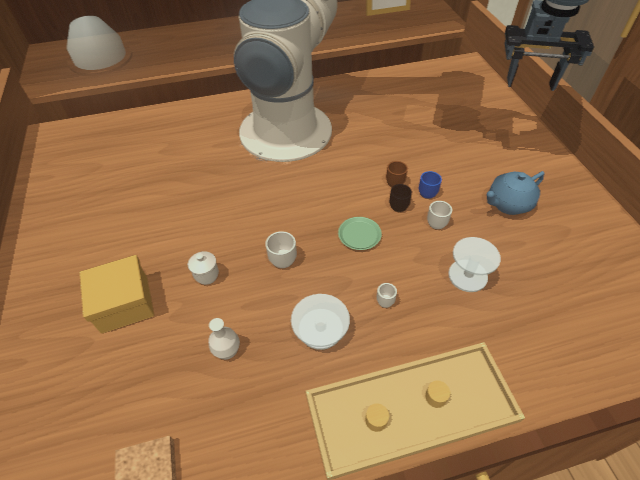

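View pics/side0.png

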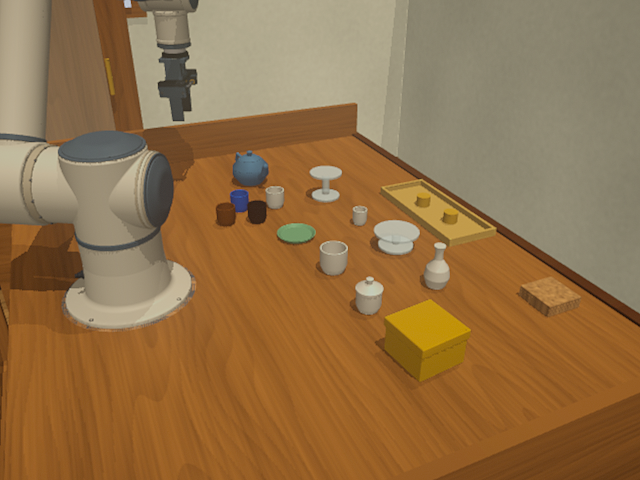

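View pics/wrist0.png

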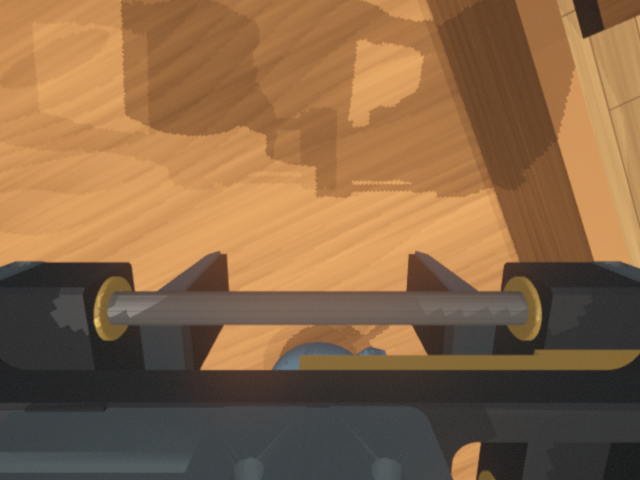

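The scene view shows three white cups at (281,250), (440,215) and (387,295). The tall stand is at (475,265), the low stand at (320,322) and the dish at (360,234). The side view has the cups at (334,258), (275,197) and (360,215), the stands at (325,180) and (397,236), and the dish at (296,234). The black, blue and brown cups are look-alikes, and the jar (203,268) and vase (223,338) are bystanders.

```bash
cat > h.py <<'E'
import cv2,numpy as np
from scipy.optimize import least_squares
np.set_printoptions(precision=4,suppress=True)
def ray(cal,uv):
    K,T=cal["intrinsics"],cal["cam_to_world"]
    uv=np.atleast_2d(uv).astype(float)
    d=np.c_[uv,np.ones(len(uv))]@np.linalg.inv(K).T@T[:3,:3].T
    return T[:3,3],d/np.linalg.norm(d,axis=1)[:,None]
def plane(cal,uv,z):
    o,d=ray(cal,uv); return o+d*((z-o[2])/d[:,2])[:,None]
def proj(cal,p):
    T=np.linalg.inv(cal["cam_to_world"]); q=cal["intrinsics"]@(T[:3,:3]@np.asarray(p,float)+T[:3,3]); return q[:2]/q[2]
def masks(im):
    hsv=cv2.cvtColor(im,cv2.COLOR_RGB2HSV)
    w=((hsv[...,1]<75)&(hsv[...,2]>70)).astype(np.uint8)
    g=((hsv[...,0]>38)&(hsv[...,0]<90)&(hsv[...,1]>40)&(hsv[...,2]>50)).astype(np.uint8)
    return w,g
def blob(m,seed):
    m=cv2.morphologyEx(m,cv2.MORPH_CLOSE,np.ones((3,3)))
    n,l,s,c=cv2.connectedComponentsWithStats(m)
    d=np.linalg.norm(c-np.array(seed),axis=1); d[0]=1e9; d[s[:,4]<60]=1e9
    k=d.argmin(); ct=cv2.findContours((l==k).astype(np.uint8),cv2.RETR_EXTERNAL,cv2.CHAIN_APPROX_NONE)[0][0][:,0]
    return ct,s[k]
def circ(p):
    f=lambda a:np.hypot(p[:,0]-a[0],p[:,1]-a[1])-a[2]
    r=least_squares(f,[*p[:,:2].mean(0),.03],loss='soft_l1',f_scale=.001); return r.x,np.sqrt(np.mean(r.fun**2))
def rim(cal,ct,z,lim=0.1):
    """circle through the far part of the contour (the rim) on plane z"""
    p=plane(cal,cv2.convexHull(ct)[:,0] if len(ct)<0 else ct,z); o=cal["cam_to_world"][:2,3]
    c=p[:,:2].mean(0)
    for _ in range(4):
        v=(c-o)/np.linalg.norm(c-o); s=(p[:,:2]-c)@v
        a,e=circ(p[s>lim*0.03]); c=a[:2]
    return a,e
def tri(o1,d1,o2,d2):
    A=np.c_[d1,-d2]; t=np.linalg.lstsq(A,o2-o1,rcond=None)[0]
    a,b=o1+d1*t[0],o2+d2*t[1]; return (a+b)/2,np.linalg.norm(a-b)
E
cat > m.py <<'E'
from h import *
from rig import arm
S={ 'cup_large':((281,250),(334,258),.062),'cup_medium':((440,215),(275,197),.052),'cup_small':((387,295),(360,215),.044),
'stand_tall':((475,265),(325,182),.080),'stand_low':((320,322),(397,236),.045),'dish':((360,234),(296,234),.012),'jar':((203,268),(369,297),.05),'vase':((223,340),(437,270),.05)}
cal=[arm.get_calibration(n) for n in("scene","side")]
im=[cv2.imread(f"pics/{n}0.png")[...,::-1].copy() for n in("scene","side")]
vis=[i[...,::-1].copy() for i in im]
for k,v in S.items():
    R=[]
    for j in(0,1):
        w,g=masks(im[j]); ct,s=blob(g if k=='dish' else w,v[j]); a,e=rim(cal[j],ct,v[2])
        uv=proj(cal[j],[a[0],a[1],v[2]]); R.append(ray(cal[j],uv)); print(k,j,s,a,e)
        cv2.drawContours(vis[j],[ct.reshape(-1,1,2)],-1,(0,0,255),1)
    print('   tri',*tri(R[0][0],R[0][1][0],R[1][0],R[1][1][0]))
a=cv2.resize(vis[0][160:360,180:510],None,fx=1.7,fy=1.7,interpolation=cv2.INTER_NEAREST);b=cv2.resize(vis[1][140:280,200:460],(561,302),interpolation=cv2.INTER_NEAREST)
cv2.imwrite("pics/m1.png",np.vstack([a[:,:561],b])[:600])
E
python3 m.py
```

```text
cup_large 0 [266 231  30  37 899] [ 0.461  -0.1069  0.0317] 0.0007750453734406899
cup_large 1 [320 241  28  34 804] [ 0.4581 -0.1109  0.0321] 0.0010487164817272524
   tri [ 0.4596 -0.107   0.0598] 0.0008336623451531451
cup_medium 0 [428 201  24  28 547] [0.456  0.2785 0.0253] 0.0008417902499997916
cup_medium 1 [266 186  18  23 350] [0.4531 0.2766 0.0232] 0.0016120175903500853
   tri [0.4544 0.2797 0.0503] 0.0005111015841475862
cup_small 0 [377 283  20  25 398] [0.6316 0.081  0.0193] 0.0005068964421213375
cup_small 1 [353 206  14  20 242] [0.6278 0.0792 0.0171] 0.0011532153206573672
   tri [0.6299 0.0821 0.0419] 0.0011232214876320656
stand_tall 0 [ 449  237   52   55 2112] [0.619  0.2799 0.0475] 0.0006629376607279183
stand_tall 1 [310 166  32  36 724] [0.6152 0.2735 0.048 ] 0.001543086334379076
   tri [0.618  0.2808 0.0773] 0.001534201806451838
stand_low 0 [ 291  294   59   56 2541] [ 0.6574 -0.0691  0.0575] 0.0006017715525036972
stand_low 1 [ 374  220   46   35 1219] [ 0.6549 -0.0709  0.0568] 0.0012910045623062878
   tri [ 0.6565 -0.0688  0.0435] 0.0003903199912085228
dish 0 [ 339  217   42   33 1103] [0.4426 0.0851 0.0494] 0.0007892809907387322
dish 1 [277 223  38  20 569] [0.4392 0.0792 0.049 ] 0.0015453149323252377
   tri [0.4411 0.0855 0.009 ] 0.0014926914932298764
jar 0 [187 252  31  33 757] [ 0.4593 -0.2813  0.0296] 0.0007356687224189924
jar 1 [355 277  28  38 781] [ 0.4709 -0.2657  0.0219] 0.004167732530363428
   tri [ 0.4648 -0.279   0.0588] 0.0031850281638728236
vase 0 [209 318  31  41 920] [ 0.6168 -0.2691  0.0134] 0.0005438676902919635
vase 1 [424 243  26  46 747] [ 0.7069 -0.189   0.0142] 0.0011840667916009396
   tri [ 0.6486 -0.2625  0.1029] 0.0010072882883181383
```

View pics/m1.png

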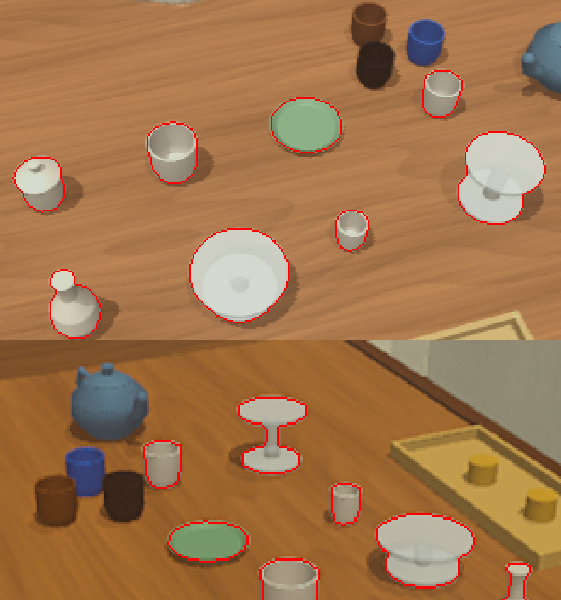

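The outlines are clean. The fitted rim radii (32/24/18, 48/57 and 49 mm) and triangulated heights (60/50/42, 77/44 and 9 mm) match the text within about 2 mm, so the shelf is at z=0. There are three white cups: (281,250) has diameter 64 and is cup_large, (440,215) has diameter 50 and is cup_medium, and (387,295) has diameter 38 and is cup_small. The enlarged crop confirms all three are plain, white and open. The lidded jar and the coloured cups are excluded. Next I locate the neighbours and move the large cup.

```bash
cat > act.py <<'E'
from h import *
from rig import arm
def R(c,s):
    n=np.hypot(c,s);c,s=c/n,s/n
    return np.array([[-s,c,0],[c,s,0],[0,0,-1.]])
def pick(xy,y,tz,opn,trav,feed=.25):
    arm.move_to([*xy,trav],R(*y)); arm.grip(opn)
    arm.move_l([*xy,.09],feed=feed); arm.move_l([*xy,tz],feed=.08)
    arm.grip(0.0); arm.sleep(.2)
    print('width',arm.current_width(),'F',arm.current_grasp_force(),'ee',arm.current_ee_pos(),'t',arm.current_t())
    arm.move_l([*xy,trav],feed=.12)
    print('lifted width',arm.current_width(),'F',arm.current_grasp_force(),'f',arm.current_force())
def place(xy,y,tz,trav,opn,feed=.2):
    """tz: nominal TCP height at contact"""
    arm.move_l([*xy,trav],R(*y),feed=feed); arm.move_l([*xy,tz+.02],feed=.12); arm.move_l([*xy,tz+.004],feed=.04)
    arm.sleep(.2); f0=arm.current_force()[2]; z=tz+.004
    while z>tz-.004:
        z-=.0005; arm.move_l([*xy,z],feed=.01); f=arm.current_force()[2]-f0
        if abs(f)>2: break
    print('contact z',z,'nominal',tz,'df',f)
    arm.sleep(.2); arm.grip(opn); arm.sleep(.2)
    arm.move_l([*xy,tz+.08],feed=.08); print('t',arm.current_t(),'f',arm.current_force())
E
python3 - <<'E'
from act import *
cal=arm.get_calibration("scene")
for n,uv,z in [('black',(400,188),.052),('blue',(431,177),.052),('brown',(397,166),.052),('teapot top',(521,178),.105),('teapot handle',(542,176),.06),('spout',(490,195),.06)]:
    print(n,plane(cal,uv,z)[0])
for p,y,z in [((.4596,-.109),(0.2,1),.026),((.617,.278),(.43,.9),.106),((.4546,.278),(-1,1),.022),((.656,-.07),(0,1),.067),((.63,.0805),(1,1),.017),((.441,.083),(1,1),.022)]:
    print(arm.solve_ik([*p,z],R(*y)),arm.solve_ik([*p,z+.15],R(*y)))
pick((.4596,-.109),(.2,1),.026,.091,.19)
place((.617,.278),(.43,.9),.106,.23,.088)
E
```

```text
black [0.3662 0.2122 0.052 ]
blue [0.3511 0.3007 0.052 ]
brown [0.2896 0.2338 0.052 ]
teapot top [0.461  0.4676 0.105 ]
teapot handle [0.4306 0.5598 0.06  ]
spout [0.4545 0.4056 0.06  ]
[-20.5907  33.3196 109.1387  -0.      37.5417 -99.2808] [-20.5907  18.859  100.8065  -0.      60.3345 -99.2808]
[ 19.2022  38.5145  75.6459  -0.      65.8396 -45.2604] [ 19.2022  30.7909  65.7023  -0.      83.5068 -45.2604]
[  25.025    36.4473  100.7049   -0.       42.8478 -109.975 ] [  25.025    23.6665   93.132    -0.       63.2015 -109.975 ]
[ -11.274    39.9509   80.0778   -0.       59.9713 -101.274 ] [ -11.274    30.9992   71.5328   -0.       77.468  -101.274 ]
[  1.8971  42.2212  85.6138  -0.      52.1651 -43.1029] [  1.8971  31.6756  78.7853  -0.      69.5391 -43.1029]
[  3.0266  32.836  112.5746  -0.      34.5894 -41.9734] [  3.0266  17.4155 104.0858  -0.      58.4988 -41.9734]
width 0.06651324547059652 F 30.000942684710026 ee [ 0.4597 -0.109   0.0262] t 5.05
lifted width 0.0664365650657646 F 29.99945182353258 f [-0.2589  0.0822 -1.6459]
contact z 0.106 nominal 0.106 df 6.374314629274038
t 14.6583 f [ 0.0862  0.0653 -0.7208]
```

```bash
python3 - <<'E'
from act import *
p=arm.current_ee_pos(); arm.move_l([p[0],p[1],.25],feed=.2)
pick((.4546,.278),(0,1),.022,.08,.2)
place((.656,-.07),(0,1),.067,.19,.075)
for n in("scene","side"): cv2.imwrite(f"pics/{n}1.png",arm.snapshot(n)[...,::-1])
a=cv2.imread("pics/scene1.png");b=cv2.imread("pics/side1.png")
cv2.imwrite("pics/c1.png",np.vstack([cv2.resize(a[160:360,180:510],(495,300)),cv2.resize(b[140:280,200:431],(495,300))]))
E
```

```text
width 0.053397995017545156 F 30.00099604949355 ee [0.4547 0.2781 0.0222] t 18.525
lifted width 0.052858774757031074 F 29.999696742743254 f [ 0.6771 -0.4149 -1.5849]
contact z 0.067 nominal 0.067 df 4.43044529859019
t 28.1583 f [-0.074   0.2282 -0.8069]
```

View pics/c1.png

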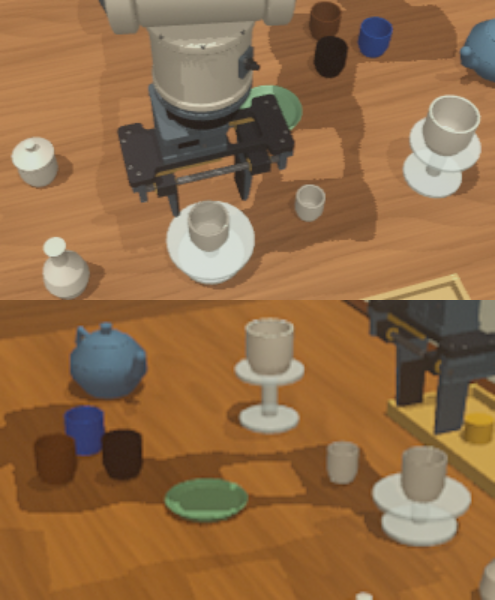

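The large cup stands centred on the tall stand, with its rim at crop (452,118) over the plate at (445,143). The medium cup stands centred on the low stand at crop (208,225). Nothing else has moved. Next is the small cup.

```bash
python3 - <<'E'
from act import *
p=arm.current_ee_pos(); arm.move_l([p[0],p[1],.22],feed=.2)
pick((.63,.0805),(1,1),.017,.07,.19)
place((.441,.083),(1,1),.022,.15,.055)
p=arm.current_ee_pos(); arm.move_l([p[0],p[1],.25],feed=.2)
arm.move_to([.268,.565,.3],R(.43,.9))
for n in("scene","side"): cv2.imwrite(f"pics/{n}2.png",arm.snapshot(n)[...,::-1])
a=cv2.imread("pics/scene2.png");b=cv2.imread("pics/side2.png")
cv2.imwrite("pics/c2.png",np.vstack([cv2.resize(a[160:360,180:510],(495,300)),cv2.resize(b[140:280,200:431],(495,300))]))
S={'cup_large':((476,245),(325,162),.142),'cup_medium':((319,311),(397,222),.097),'cup_small':((360,225),(296,228),.049)}
for j,n in enumerate(("scene","side")):
    cal=arm.get_calibration(n); im=[cv2.imread(f"pics/{n}{i}.png")[...,::-1].copy() for i in(0,2)]
    for k,p,h in(('stand_tall foot',((475,265),(325,182)),.08),('stand_low',((320,322),(397,236)),.045),('dish',((360,234),(296,234)),.012)):
        w=masks(im[1]); ct,s=blob(w[1] if k=='dish' else w[0],p[j]); 
        ct0,s0=blob(masks(im[0])[1 if k=='dish' else 0],p[j]); print(n,k,'bbox now',s,'before',s0)
    ct,s=blob(masks(im[1])[0],S['cup_small'][j]); print('small in dish',s,rim(cal,ct,.049))
print(arm.current_t())
E
```

```text
width 0.039740048451312675 F 30.000791139900684 ee [0.6301 0.0805 0.0171] t 32.4583
lifted width 0.03992936572427539 F 29.99983973801136 f [ 0.107  -0.0752 -0.5457]
contact z 0.021999999999999995 nominal 0.022 df 6.25552054504266
t 40.9667 f [-0.2936 -0.7753 -0.5463]
scene stand_tall foot bbox now [ 449  223   52   69 2590] before [ 449  237   52   55 2112]
scene stand_low bbox now [ 291  293   59   57 2542] before [ 291  294   59   56 2541]
scene dish bbox now [339 218  42  32 774] before [ 339  217   42   33 1103]
small in dish [ 338  216   44   34 1145] (array([0.4701, 0.0737, 0.0475]), np.float64(0.0009280416215150814))
side stand_tall foot bbox now [ 310  149   32   53 1076] before [310 166  32  36 724]
side stand_low bbox now [ 374  208   46   47 1453] before [ 374  220   46   35 1219]
side dish bbox now [277 224  38  19 379] before [277 223  38  20 569]
small in dish [287 216  17  22 291] (array([0.439 , 0.0792, 0.0178]), np.float64(0.0015148481419039548))
43.825
```

View pics/c2.png

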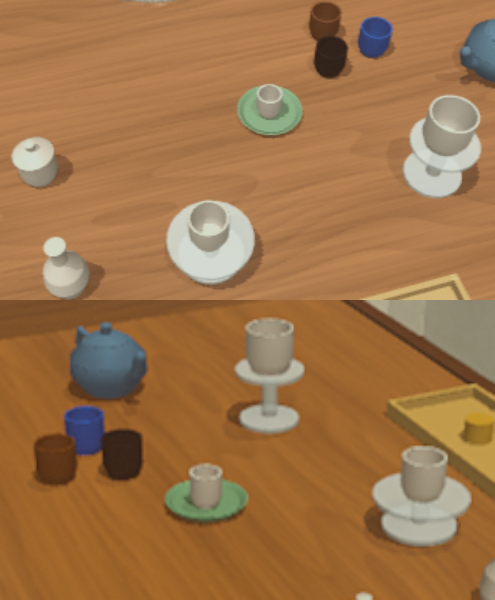

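All three cups stand upright and centred: large at crop (452,118), medium at (208,225) and small at (269,100). Seen from the side, the small cup lies within 1 mm of the dish centre. The stand and dish outlines match the earlier pictures to within a pixel, and the arm is clear.

```bash
python3 -c "
from rig import arm
print(arm.sign_off())"
```

```text
the job is handed in; nothing more can be done
None
```

The job is handed in at about 44 s: the large cup is on the tall stand, the medium on the low stand and the small in the jade dish, all upright and centred, with the stands and dish where they were and no other item seen to have moved.

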